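# Dry-fit a laminated printing block in its assembly jig

## Task

Dry-fit the printing block in the assembly jig: one at a time, put first the dark brown backing block, then the thin yellow spacer board, then the carved face plate (carving up) into the pocket, each square with it and lying flat, fully down on the one below. Lower the parts in gently rather than letting them drop, let go of each, and leave the mallet, chisel, jar and finished carved block where they are.

Things in the scene. Friction and masses are not known exactly. Their poses are not given: they have to be found in the camera images.
- jig: Assembly jig fixed to the bench: plywood base board 160 x 100 x 10 mm carrying aluminium walls 12 mm thick round an oblong pocket. Origin: centre of the base board's underside; x along the pocket's length, y across it, z up.
- pocket (a point): Centre of the pocket's floor (10 mm above the bench), axes as the jig's. Pocket 99 x 55 mm inside (x, y): 1.5 mm of play beside a part on each side. Walls rise 46 mm above the floor; their top 6 mm flare outwards by 4 mm. Both long sides are open in the middle, a gap 63 mm long from floor to top, for fingers holding a part across its 52 mm width.
- backing: Plain dark brown wooden backing block, 96 x 52 mm and 24 mm thick, lying flat. Origin: centre of its underside; x along the 96 mm length, y along the 52 mm width (turning it end for end makes no difference), z up. Goes in first.
- spacer: Plain yellow painted spacer board, 96 x 52 mm and 10 mm thick, lying flat. Origin: centre of its underside; x along the 96 mm length, y along the 52 mm width (turning it end for end makes no difference), z up. Goes in second.
- face: Reddish face plate with pale carved flowers and border on its top, 96 x 52 mm and 16 mm thick, lying flat. Origin: centre of its underside; x along the 96 mm length, y along the 52 mm width (turning it end for end makes no difference), z up. The carving stands 2 mm above that. Goes in last, carving up; when home it stands 4 mm above the jig's walls.
- mallet: Bystander: flat wooden stick mallet lying on the bench, 290 x 48 x 34 mm. Origin: on its underside about 5 mm from its middle; x along its length towards the head.
- chisel: Bystander: wood carver's chisel lying on the bench, 180 mm long, 22 mm thick, pale handle. Origin: on its underside, where handle and ferrule meet; x towards the steel tip.
- jar: Bystander: closed amber jar with a green cap, 58 mm across, 75 mm tall. Origin: centre of its underside.
- finished: Bystander: finished square printing block, brown with dark carving, 110 x 110 x 40 mm. Origin: centre of its underside.
Mind the look-alikes: they are no part of the job. What is shaped like the face but blue or red is not meant.

How it is judged:
By the outcome, as a careful person would: the job done as asked, in the order asked, and still so for the second after the job is handed in, with the robot touching nothing.
It also fails if it takes over 61 s, if anything falls off the work surface, if the arm or the gripper's body presses on something with over 40 N, if the wrist force passes 120 N, or if a joint passes its speed limit or range.

## Robot

A 6-joint arm with a two-finger parallel gripper is mounted at the origin on the work surface. World frame = base frame: x ahead of the robot, y to its left, z up, the work surface at z = 0. Lengths are in m, angles in degrees, forces in N, time in s.
With the tool pointing down it reaches from about 0.35 to 0.95 m from the base axis. Payload 17.4 kg.
Tool frame: the origin (TCP) lies midway between the tips of the shut fingers; the grasp point (between the pads) lies 19 mm behind it; z points along the fingers, y is the line along which they close (so a half turn about z gives the same grasp; the last joint's range is limited). The gripper opens to 93 mm and grips with 3 to 60 N. Pads are 15 mm wide; open, the fingers measure 128 mm over their backs; the gripper's body (75 mm by 188 mm) begins 65 mm behind the grasp point.
Start: joints at [73.006, 6.646, 82.598, -0, 90.757, -2.166], TCP at [0.173, 0.653, 0.219] pointing down, gripper open.
Joint ranges: [-162.19, 162.19], [-47.58, 125.68], [4.15, 143.07], [-65.23, 245.23], [0.69, 171.88], [-170.13, 170.13]. Speed limits (degrees/s): [108.29, 108.29, 127.2, 180, 180, 180].

## Interface

Orientations are given as a 3x3 rotation matrix whose columns are the frame's x, y, z axes.
In Python, from bench import sense, snapshot, camera_params, sign_off gives the robot as it stands. The module is installed in compiled form; this text tells all that it offers.
- The arm moves only by the tool jog_arm, never from a script. Its argument "targets" is text: rows parted by semicolons, each of 7 numbers parted by spaces: the shift along the world's x, y, z normalised to -1 to 1, where 1 is 750 mm, then the turn, a rotation vector about the world's x, y, z normalised to -1 to 1, where 1 is 45 degrees, then the opening, from 0 (shut) to 1 (fully open). In form: tx ty tz rx ry rz jaw; .... A call has exactly 10 rows; each row is the pose to reach, as a shift and turn from the pose commanded when the call began; what a row does not reach only later rows make up. A row lasts 1/8 s, in which the tool goes at most 62.5 mm and 10.7 degrees, less where a joint would pass 70% of its speed; a pose out of reach is approached as far as the arm can. A call with a number of a shift or a turn outside -1 to 1 is refused whole. A call with a gripper value outside its range is refused whole. The fingers move at their own pace and stop on an object; "squeeze" is the grip in N (left out, the last holds). Time passes only in rows, so rows that repeat a pose let the fingers close, or fill a call up. It gives the time, the measured TCP pose, the force, the opening and the grip force at its end, in the units of the state.
- sense(): the state, without advancing time (a new reading comes with each control period).
- snapshot(name): name is "scene" or "side" or "wrist"; returns the picture (400x640x3 uint8, red, green, blue); there is no depth.
- camera_params(name): a dict with "fx", "fy", "cx", "cy" (pixels), "rvec" (rotation vector, rad) and "tvec" (3), from world to camera coordinates, as OpenCV has them. Camera axes: x right, y down, z forward; pixel columns grow to the right and rows downward; lengths in m; the calibration is good to about 2 mm. The wrist camera is an equidistant fisheye: a pixel r from the principal point sees the ray r / f radians off the axis. A picture is of the moment at which its call begins: read the wrist's pose just before it. camera_params takes no time and is no camera call; for the wrist camera it gives the pose at the moment of the call.
- sign_off(): hands the job in; it is judged then, once.
The state is a dict: "time_s": time; "joint_positions": joint angles; "qd": joint speeds; "tau": joint torques, N m; "tool_pos": TCP position; "orientation": TCP orientation; "force": force on the tool from outside, world axes, zero at the start; "torque": the same for the moment, N m; "grip_width": finger opening in m; "gripper_force": force on a finger pad.
Only numpy, scipy, OpenCV 4.12 (cv2) and the standard library are available. Lean on these libraries where they do the work, as an engineer would, in place of code of your own. Each camera call takes 0.05 s, during which the arm holds its last target. There are 200 camera calls.

## Working session

There is one attempt and no reset: what is moved stays moved. The work goes in short steps, Python scripts to look and compute and a tool call to move; the robot and the scene stay as the last step left them, time stands still between calls to the robot, and variables do not carry over. Pictures are saved under pics/ and viewed, at most 11 in all, crops included, and the job is handed in when it is done.

Besides the shell and the picture viewer there is one more tool, called after "Call:" by a JSON object that holds its "api" and its "payload", one argument or row to a line. jog_arm: Moves the arm, as the interface text tells. Its arguments: {"type":"object","properties":{"targets":{"type":"string"},"squeeze":{"type":"number"}},"required":["targets"]}

```bash
mkdir -p pics
python3 - <<'E'
from bench import *
import cv2
for n in ("scene","side","wrist"):
    p=camera_params(n); im=snapshot(n); cv2.imwrite(f"pics/{n}0.png",im[:,:,::-1]); print(n,p)
s=sense(); print(s["time_s"],s["tool_pos"],s["orientation"],s["grip_width"])
E
```

```text
scene {'fx': 367.4046628967501, 'fy': 367.4046628967501, 'cx': 319.3461994459192, 'cy': 205.54239223625447, 'rvec': array([ 2.18593079,  0.85491121, -0.34964998]), 'tvec': array([-0.40693426, -0.25695339,  1.58878927])}
side {'fx': 452.099102996078, 'fy': 452.099102996078, 'cx': 324.1134704033798, 'cy': 204.1563403448828, 'rvec': array([ 2.25858452, -0.31164715,  0.15719608]), 'tvec': array([-0.57557241,  0.12153543,  1.21089185])}
wrist {'fx': 309.70691628693146, 'fy': 309.70691628693146, 'cx': 312.79762762207775, 'cy': 200.12012027892484, 'rvec': array([-2.3262079 , -1.79122153, -0.22186793]), 'tvec': array([-0.67451706, -0.02939503,  0.38926323])}
0.15 [0.17273066 0.65237289 0.21806918] [[-9.66695242e-01  2.55930143e-01 -2.66697862e-04]
 [ 2.55930279e-01  9.66694871e-01 -8.47414403e-04]
 [ 4.09365660e-05 -8.87447529e-04 -9.99999605e-01]] 0.09275011457838721
```

View pics/scene0.png

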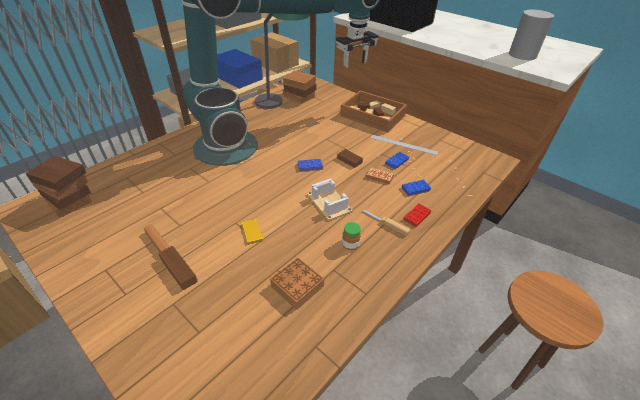

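View pics/side0.png

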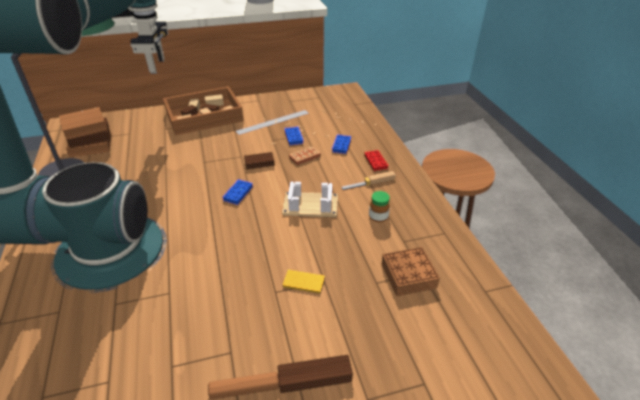

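View pics/wrist0.png

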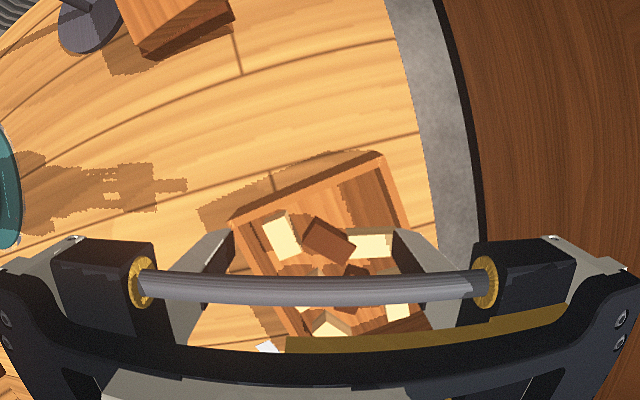

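The scene view shows the jig at about (329,199), backing (350,158), spacer (252,231) and face (380,176). The side view has them at (311,203), (259,160), (303,281) and (305,156). The blue and red plates and the debris box are not part of the job. Next I'll segment the parts and fit their poses.

```bash
cat > h.py <<'E'
import numpy as np, cv2
from bench import *
def cam(n,p=None):
    p=p or camera_params(n); R=cv2.Rodrigues(np.array(p["rvec"]))[0]; t=np.array(p["tvec"])
    return p,R,t
def ray(n,uv,p=None):
    p,R,t=cam(n,p); uv=np.atleast_2d(np.array(uv,float))
    x=(uv-[p["cx"],p["cy"]])/[p["fx"],p["fy"]]
    if n=="wrist":
        r=np.linalg.norm(x,axis=1,keepdims=True); d=np.hstack([x/np.maximum(r,1e-9)*np.sin(r),np.cos(r)])
    else: d=np.hstack([x,np.ones((len(x),1))])
    return -R.T@t, d@R
def onz(n,uv,z,p=None):
    c,d=ray(n,uv,p); return c+d*((z-c[2])/d[:,2:])
def proj(n,X,p=None):
    p,R,t=cam(n,p); c=np.atleast_2d(X)@R.T+t
    if n=="wrist":
        r=np.hypot(c[:,0],c[:,1]); th=np.arctan2(r,c[:,2]); x=c[:,:2]/np.maximum(r,1e-9)[:,None]*th[:,None]
    else: x=c[:,:2]/c[:,2:]
    return x*[p["fx"],p["fy"]]+[p["cx"],p["cy"]]
E
python3 - <<'E'
from h import *
pts={"backing":((350,157),(259,158),.02),"face":((380,175),(305,155),.018),"spacer":((252,230),(303,280),.01),"jig":((329,200),(311,203),.02),"chisel":((385,219),(365,182),.01),"jar":((351,228),(380,198),.075),"finished":((297,278),(409,266),.04)}
for k,(a,b,z) in pts.items(): print(k,onz("scene",a,z).round(3),onz("side",b,z).round(3))
s=sense();R=s["orientation"];c,d=ray("wrist",(313,200))
print("cam in tool",R.T@(c-s["tool_pos"]),R.T@d[0], "img x axis in tool",R.T@cam("wrist")[1][0])
a=cv2.imread("pics/scene0.png")[130:255,230:440]; b=cv2.imread("pics/side0.png")[120:300,220:420]
cv2.imwrite("pics/crop.png",np.hstack([cv2.resize(a,(400,238),interpolation=2).copy() if 0 else cv2.copyMakeBorder(cv2.resize(a,None,fx=2,fy=2,interpolation=2),0,110,0,0,0),cv2.resize(b,(380,360))]))
E
```

```text
backing [[0.458 0.288 0.02 ]] [[0.456 0.292 0.02 ]]
face [[0.617 0.277 0.018]] [[0.609 0.272 0.018]]
spacer [[ 0.475 -0.248  0.01 ]] [[ 0.473 -0.249  0.01 ]]
jig [[0.569 0.03  0.02 ]] [[0.564 0.021 0.02 ]]
chisel [[0.767 0.097 0.01 ]] [[0.758 0.087 0.01 ]]
jar [[ 0.743 -0.068  0.075]] [[ 0.741 -0.072  0.075]]
finished [[ 0.735 -0.298  0.04 ]] [[ 0.732 -0.301  0.04 ]]
cam in tool [ 6.73077274e-02  1.73112719e-05 -1.65687517e-01] [-2.45327253e-01  4.32775159e-04  9.69440226e-01] img x axis in tool [2.27484871e-04 9.99999933e-01 2.85179978e-04]
```

The wrist camera sees the bench under the tool, so I'll hover over the area between jig, backing and face.

Call:
{"api": "jog_arm", "payload": {
  "targets": "0.5 -0.62 0.05 0 0 0 1;0.5 -0.62 0.05 0 0 0 1;0.5 -0.62 0.05 0 0 0 1;0.5 -0.62 0.05 0 0 0 1;0.5 -0.62 0.05 0 0 0 1;0.5 -0.62 0.05 0 0 0 1;0.5 -0.62 0.05 0 0 0 1;0.5 -0.62 0.05 0 0 0 1;0.5 -0.62 0.05 0 0 0 1;0.5 -0.62 0.05 0 0 0 1",
  "squeeze": 30
}}

```text
time_s: 1.4
tool_pos: [0.549, 0.1851, 0.2561]
orientation: [[-0.966, 0.258, -0.0], [0.258, 0.966, -0.0], [0.0, -0.0, -1.0]]
force: [0.4, 0.6, 0.9]
grip_width: 0.0928
gripper_force: 0.0
```

Run:
```python
from h import *
import pickle
s=sense();p=camera_params("wrist");im=snapshot("wrist");cv2.imwrite("pics/w1.png",im[:,:,::-1]);pickle.dump((s,p),open("w1.pkl","wb"))
print(s["time_s"],s["tool_pos"],np.abs(s["qd"]).max())
for X in ((.458,.29,.02),(.613,.275,.016),(.567,.025,.02)): print(proj("wrist",X,p))
```

```text
1.4 [0.54902728 0.18509057 0.25607312] 25.527377380042903
[[373.18076191  88.04756007]]
[[387.75388966 202.31356235]]
[[206.8152557  216.58821206]]
```

View pics/w1.png

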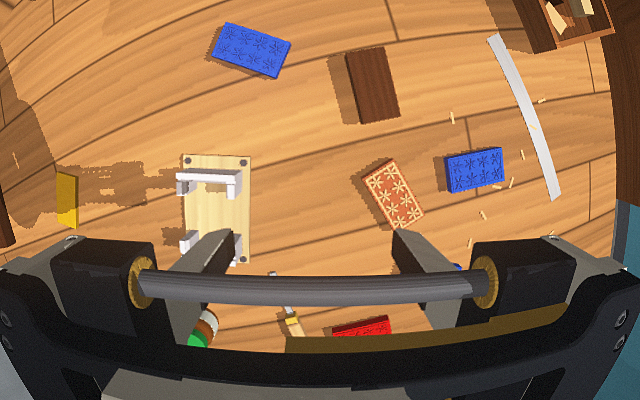

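The wrist view shows backing at (373,87), face at (394,193), jig at (215,210) and spacer at the left edge (67,200). I'll fit boxes to these silhouettes.

```bash
cat > fit.py <<'E'
from h import *
from scipy.optimize import minimize
def box(q,L,W,z0,z1):
    c,s=np.cos(q[2]),np.sin(q[2])
    return np.array([[q[0]+c*a*L/2-s*b*W/2,q[1]+s*a*L/2+c*b*W/2,z] for z in (z0,z1) for a,b in ((1,1),(1,-1),(-1,-1),(-1,1))])
def sil(n,p,q,dims,shape,S=8):
    h=cv2.convexHull(proj(n,box(q,*dims),p).astype(np.float32))
    m=np.zeros(shape,np.uint8); cv2.fillConvexPoly(m,np.round((h+0.0)*256).astype(np.int32),255,cv2.LINE_AA,8); return m/255.
def fit(n,p,mask,q0,dims,valid=1):
    f=lambda q:(np.abs(sil(n,p,q,dims,mask.shape)-mask)*valid).sum()
    best=None
    for a in np.arange(0,180,15):
        q=np.array([q0[0],q0[1],np.radians(a)])
        if best is None or f(q)<best[0]: best=(f(q),q)
    q=best[1]
    for st in (.015,.004):
        sim=np.array([q,q+[st,0,0],q+[0,st,0],q+[0,0,st*15]])
        r=minimize(f,q,method="Nelder-Mead",options=dict(initial_simplex=sim,xatol=1e-5,fatol=.05,maxiter=300)); q=r.x
    return q,r.fun/mask.sum()
def near(n,p,q0,shape,rad=.09):
    m=np.zeros(shape,np.uint8)
    a=np.linspace(0,6.28,40); P=np.c_[q0[0]+rad*np.cos(a),q0[1]+rad*np.sin(a),0*a+.01]
    cv2.fillPoly(m,[proj(n,P,p).astype(np.int32)],1); return m>0
def masks(im):
    h,s,v=cv2.split(cv2.cvtColor(im,cv2.COLOR_RGB2HSV)); return h.astype(int),s.astype(int),v.astype(int)
E
python3 - <<'E'
from fit import *
import pickle
s,p=pickle.load(open("w1.pkl","rb")); im=cv2.imread("pics/w1.png")[:,:,::-1].copy()
h,sa,v=masks(im)
for n,pts in {"backing":[(375,87),(355,90),(385,110)],"wood":[(420,100),(340,150),(300,100)],"shadow":[(338,90),(345,60)],"face":[(376,185),(400,220),(390,180)],"shadowf":[(372,212)],"jig":[(215,225),(200,235),(190,212),(244,180)],"spacer":[(67,200),(62,200)]}.items():
    print(n,[(h[y,x],sa[y,x],v[y,x]) for x,y in pts])
a=im[25:150,310:440];b=im[145:275,150:265];c=im[150:240,345:440]
g=lambda i,w,hh:cv2.resize(i,(w,hh),interpolation=cv2.INTER_CUBIC)
cv2.imwrite("pics/z1.png",np.hstack([g(a,390,375),cv2.copyMakeBorder(g(b,345,390)[:375],0,0,0,0,0)])[:,:,::-1])
E
```

```text
backing [(np.int64(9), np.int64(178), np.int64(102)), (np.int64(11), np.int64(157), np.int64(86)), (np.int64(11), np.int64(165), np.int64(127))]
wood [(np.int64(17), np.int64(145), np.int64(237)), (np.int64(14), np.int64(153), np.int64(190)), (np.int64(16), np.int64(155), np.int64(226))]
shadow [(np.int64(14), np.int64(154), np.int64(164)), (np.int64(15), np.int64(156), np.int64(90))]
face [(np.int64(11), np.int64(168), np.int64(159)), (np.int64(16), np.int64(123), np.int64(231)), (np.int64(10), np.int64(181), np.int64(217))]
shadowf [(np.int64(14), np.int64(155), np.int64(151))]
jig [(np.int64(23), np.int64(85), np.int64(248)), (np.int64(24), np.int64(80), np.int64(254)), (np.int64(22), np.int64(91), np.int64(246)), (np.int64(21), np.int64(94), np.int64(244))]
spacer [(np.int64(20), np.int64(212), np.int64(177)), (np.int64(20), np.int64(216), np.int64(171))]
```

View pics/z1.png

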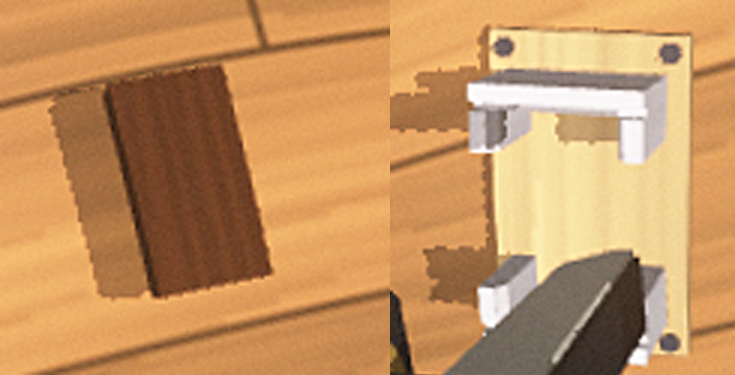

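Run:
```python
from fit import *
import pickle
s,p=pickle.load(open("w1.pkl","rb")); im=cv2.imread("pics/w1.png")[:,:,::-1].copy()
h,sa,v=masks(im); H=im.shape[:2]
def big(m):
    n,l,st,_=cv2.connectedComponentsWithStats(m.astype(np.uint8)); return (l==1+st[1:,4].argmax())
def rep(k,q,e): print(k,q[:2].round(4),"yaw",np.degrees(q[2]).round(2),"err",round(e,3))
m=big((h<=13)&(v<150)&near("wrist",p,(.458,.29),H,.085)&~((h>=13)&(v>120)))
m=cv2.morphologyEx(m.astype(np.uint8),cv2.MORPH_OPEN,np.ones((3,3)))
qb,e=fit("wrist",p,m.astype(float),(.458,.29),(.096,.052,0,.024)); rep("backing",qb,e); print(m.sum())
f=big(cv2.dilate(((h<=12)&(sa>150)&(v>140)&near("wrist",p,(.613,.275),H,.07)).astype(np.uint8),np.ones((3,3)))>0)
hull=cv2.convexHull(np.argwhere(f)[:,::-1].astype(np.int32)); fm=np.zeros(H,np.uint8);cv2.fillConvexPoly(fm,hull,1); fm=cv2.erode(fm,np.ones((3,3)))
qf,e=fit("wrist",p,fm.astype(float),(.613,.275),(.096,.052,0,.017)); rep("face",qf,e); print(fm.sum())
c=onz("wrist",[(182.7,154.3),(250.5,156.5),(249.3,262.7)],.010,p); print(c.round(4))
u=c[1]-c[2]; w=c[0]-c[1]; print("len",np.linalg.norm(u),np.linalg.norm(w),"yaw",np.degrees(np.arctan2(u[1],u[0])),np.degrees(np.arctan2(w[1],w[0]))-90,"ctr",(c[0]+c[2])/2)
o=im.copy()
jy=np.arctan2(u[1],u[0]); ctr=(c[0]+c[2])/2
for q,d in ((qb,(.096,.052,0,.024)),(qf,(.096,.052,0,.016)),((*ctr[:2],jy),(.160,.100,0,.01)),((*ctr[:2],jy),(.123,.079,.01,.056))):
    P=proj("wrist",box(q,*d),p)
    for F in (P[:4],P[4:]): cv2.polylines(o,[np.round(F*16).astype(np.int32)],True,(0,255,0),1,cv2.LINE_AA,4)
cv2.imwrite("pics/o1.png",cv2.resize(o[25:275,150:450],(720,600))[:,:,::-1])
```

```text
backing [0.4526 0.2911] yaw -2.56 err 0.101
2897
face [0.6087 0.2856] yaw 18.83 err 0.11
2821
[[0.4729 0.0149 0.01  ]
 [0.5044 0.1097 0.01  ]
 [0.6534 0.0593 0.01  ]]
len 0.15727043382411582 0.09993574974655715 yaw 161.27820422494582 -198.37727149110313 ctr [0.56314575 0.03707545 0.01      ]
```

View pics/o1.png

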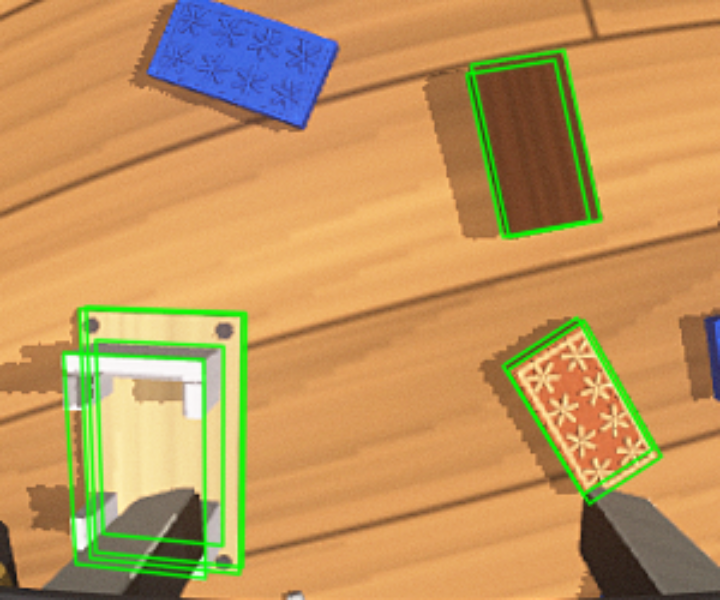

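The overlay shows the jig and face fitting well, with the backing about 1–2 px off. I'll go over the backing and refine it there.

Call:
{"api": "jog_arm", "payload": {
  "targets": "-0.127 0.137 -0.17 0 0 0.276 1;-0.127 0.137 -0.17 0 0 0.276 1;-0.127 0.137 -0.17 0 0 0.276 1;-0.127 0.137 -0.17 0 0 0.276 1;-0.127 0.137 -0.17 0 0 0.276 1;-0.127 0.137 -0.17 0 0 0.276 1;-0.127 0.137 -0.17 0 0 0.276 1;-0.127 0.137 -0.17 0 0 0.276 1;-0.127 0.137 -0.17 0 0 0.276 1;-0.127 0.137 -0.17 0 0 0.276 1"
}}

```text
time_s: 2.7
tool_pos: [0.4525, 0.2902, 0.1287]
orientation: [[-0.999, 0.042, -0.0], [0.042, 0.999, -0.0], [0.0, -0.0, -1.0]]
force: [0.3, -0.4, -0.0]
grip_width: 0.0925
gripper_force: 0.0
```

```bash
cat > look.py <<'E'
from fit import *
def big(m):
    n,l,st,_=cv2.connectedComponentsWithStats(m.astype(np.uint8)); return (l==1+st[1:,4].argmax())
def grab(tag):
    s=sense();p=camera_params("wrist");im=snapshot("wrist");cv2.imwrite(f"pics/{tag}.png",im[:,:,::-1])
    print(s["time_s"],s["tool_pos"].round(4),"toolyaw",np.degrees(np.arctan2(s["orientation"][1,1],s["orientation"][0,1])).round(2),"qd",np.abs(s["qd"]).max().round(2)); return s,p,im
def rect_top(m,p,z):
    "min-area rectangle of mask edge points put on plane z"
    c=max(cv2.findContours(m.astype(np.uint8),cv2.RETR_EXTERNAL,cv2.CHAIN_APPROX_NONE)[0],key=len)[:,0]
    X=onz("wrist",c,z,p); (cx,cy),(w,h),a=cv2.minAreaRect((X[:,:2]*1000).astype(np.float32))
    if w<h: a+=90
    print("rect c",round(cx/1000,4),round(cy/1000,4),"LW",round(max(w,h),1),round(min(w,h),1),"yaw",round((a+90)%180-90,2))
def draw(im,p,items,f,crop=None):
    o=im.copy()
    for q,d in items:
        P=proj("wrist",box(q,*d),p)
        for F in (P[:4],P[4:]): cv2.polylines(o,[np.round(F*16).astype(np.int32)],True,(0,255,0),1,cv2.LINE_AA,4)
    cv2.imwrite(f,o[:,:,::-1])
E
python3 - <<'E'
from look import *
s,p,im=grab("w2"); h,sa,v=masks(im)
# top face is redder (h<=12) than shadow (h>=14)
m=cv2.medianBlur(((h<=12)&(v<160)&(v>60)&near("wrist",p,(.4526,.291),h.shape,.075)).astype(np.uint8)*255,5)>0
m=big(m); print(m.sum()); rect_top(m,p,.024)
q,e=fit("wrist",p,m.astype(float),(.4526,.291),(.096,.052,.0235,.024)); print(q,np.degrees(q[2]),e)
draw(im,p,[(q,(.096,.052,0,.024))],"pics/o2.png")
E
```

```text
2.7 [0.4525 0.2902 0.1287] toolyaw 87.59 qd 0.08
5809
rect c 0.4521 0.291 LW 95.9 51.3 yaw -1.12
[ 0.45241812  0.29094404 -0.01916381] -1.098005318218125 0.04863987254395647
```

View pics/o2.png

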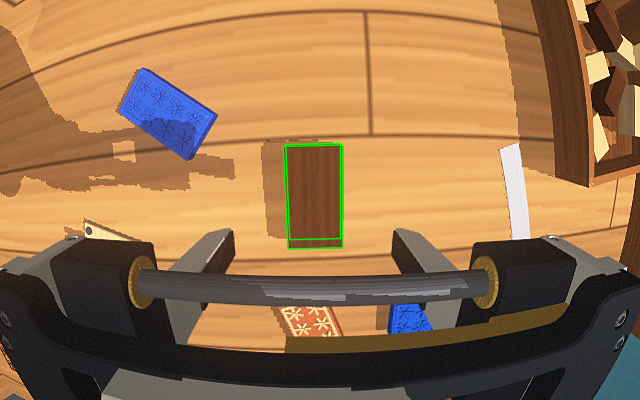

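The fit is clean: backing at (0.452, 0.291), yaw −1.1°, with the right dimensions. I'll descend and grip.

Call:
{"api": "jog_arm", "payload": {
  "targets": "0 0.001 -0.08 0 0 0.03 1;0 0.001 -0.13 0 0 0.03 1;0 0.001 -0.155 0 0 0.03 1;0 0.001 -0.166 0 0 0.03 1;0 0.001 -0.166 0 0 0.03 0.3;0 0.001 -0.166 0 0 0.03 0.3;0 0.001 -0.166 0 0 0.03 0.3;0 0.001 -0.166 0 0 0.03 0.3;0 0.001 -0.166 0 0 0.03 0.3;0 0.001 -0.166 0 0 0.03 0.3",
  "squeeze": 30
}}

```text
time_s: 4.0
tool_pos: [0.4526, 0.2911, 0.0044]
orientation: [[-1.0, 0.018, 0.0], [0.018, 1.0, 0.0], [-0.0, 0.0, -1.0]]
force: [-1.2, -0.9, 4.0]
grip_width: 0.0516
gripper_force: 30.0
```

Call:
{"api": "jog_arm", "payload": {
  "targets": "0 0 0.06 0 0 0 0.3;0 0 0.12 0 0 0 0.3;0.05 -0.03 0.18 0 0 -0.1 0.3;0.11 -0.06 0.24 0 0 -0.2 0.3;0.17 -0.09 0.3 0 0 -0.3 0.3;0.23 -0.12 0.328 0 0 -0.389 0.3;0.25 -0.133 0.328 0 0 -0.389 0.3;0.25 -0.133 0.328 0 0 -0.389 0.3;0.25 -0.133 0.328 0 0 -0.389 0.3;0.25 -0.133 0.328 0 0 -0.389 0.3"
}}

```text
time_s: 5.25
tool_pos: [0.6391, 0.192, 0.2498]
orientation: [[-0.948, 0.317, -0.001], [0.317, 0.948, -0.0], [0.0, -0.0, -1.0]]
force: [0.6, -0.2, -1.2]
grip_width: 0.0518
gripper_force: 30.0
```

Run:
```python
from look import *
import pickle
s,p,im=grab("w3"); pickle.dump((s,p),open("w3.pkl","wb"))
P=proj("wrist",box((.5631,.0371,np.radians(-18.6)),.16,.1,0,.01),p); print(P[4:].round(1)); print(s["grip_width"],s["force"])
o=im.copy(); cv2.polylines(o,[np.round(P[4:]*16).astype(np.int32)],True,(0,255,0),1,cv2.LINE_AA,4)
x0,y0=np.maximum(P[4:].min(0).astype(int)-25,0); x1,y1=P[4:].max(0).astype(int)+25; print(x0,y0,x1,y1)
cv2.imwrite("pics/o3.png",np.hstack([cv2.resize(o[y0:y1,x0:x1],None,fx=3,fy=3,interpolation=cv2.INTER_CUBIC)])[:600,:800,::-1])
```

```text
5.25 [0.6391 0.192  0.2498] toolyaw 71.51 qd 0.45
[[226.7 215.1]
 [164.  214.2]
 [156.3 104.9]
 [221.9  99.2]]
0.05178912471001762 [ 0.64770098 -0.23446464 -1.23340035]
131 74 251 240
```

View pics/o3.png

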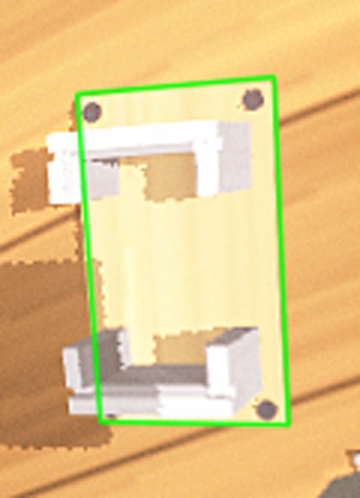

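The overlay shows the jig prediction within a pixel or two. I'll refine it with a union model of board and walls.

```bash
cat > jig.py <<'E'
from look import *
def jigsil(n,p,q,shape):
    m=np.zeros(shape)
    c,s=np.cos(q[2]),np.sin(q[2])
    parts=[(0,0,.16,.1,0,.01)]
    for a in (1,-1):
        parts.append((a*.0555,0,.012,.079,.01,.056))
        for b in (1,-1): parts.append((a*.0465,b*.0335,.03,.012,.01,.056))
    for x,y,L,W,z0,z1 in parts:
        m=np.maximum(m,sil(n,p,(q[0]+c*x-s*y,q[1]+s*x+c*y,q[2]),(L,W,z0,z1),shape))
    return m
def fitjig(n,p,mask,q,valid):
    f=lambda q:(np.abs(jigsil(n,p,q,mask.shape)-mask)*valid).sum()
    q=np.array(q)
    for st in (.008,.003,.002):
        sim=np.array([q,q+[st,0,0],q+[0,st,0],q+[0,0,st*10]])
        r=minimize(f,q,method="Nelder-Mead",options=dict(initial_simplex=sim,xatol=1e-5,fatol=.05,maxiter=200)); q=r.x
    return q,r.fun/mask.sum()
E
python3 - <<'E'
from jig import *
import pickle
for tag in ("w1","w3"):
    s,p=pickle.load(open(tag+".pkl","rb")); im=cv2.imread(f"pics/{tag}.png")[:,:,::-1].copy()
    h,sa,v=masks(im); near_=near("wrist",p,(.563,.037),h.shape,.115)
    for th in (105,115,122):
        m=big(cv2.morphologyEx(((sa<th)&(v>90)&near_).astype(np.uint8),cv2.MORPH_CLOSE,np.ones((7,7))))
        valid=near_.astype(float)
        if tag=="w1": valid[225:]=0
        q,e=fitjig("wrist",p,m.astype(float),(.563,.037,np.radians(-18.6)),valid); print(tag,th,q[:2].round(4),np.degrees(q[2]).round(2),round(e,3))
# held block: top face in tool frame
R,tp=s["orientation"],s["tool_pos"]
c=tp+R@np.array([0,0,-.02]); print("held around px",proj("wrist",c,p))
h,sa,v=masks(im)
Xw=box((0,0,np.arctan2(R[1,0],R[0,0])),.096,.052,0,0)[:4]+tp+R@np.array([0,0,-.0196])
print("pred top corners",proj("wrist",Xw,p).round(1))
x=int(proj("wrist",c,p)[0,0]); print([(y,h[y,x],sa[y,x],v[y,x]) for y in range(120,290,6)])
E
```

```text
w1 105 [0.5658 0.0326] -18.49 0.057
w1 115 [0.5653 0.0334] -19.01 0.029
w1 122 [0.5651 0.0335] -19.22 0.024
w3 105 [0.5633 0.0332] -18.57 0.059
w3 115 [0.5622 0.0338] -18.22 0.085
w3 122 [0.5606 0.035 ] -17.84 0.233
held around px [[312.73786503 257.21173193]]
pred top corners [[258.6 164.2]
 [367.  164.3]
 [357.  329.3]
 [268.5 329.3]]
[(120, np.int64(17), np.int64(141), np.int64(238)), (126, np.int64(16), np.int64(140), np.int64(238)), (132, np.int64(16), np.int64(138), np.int64(239)), (138, np.int64(16), np.int64(142), np.int64(234)), (144, np.int64(16), np.int64(136), np.int64(241)), (150, np.int64(17), np.int64(136), np.int64(241)), (156, np.int64(16), np.int64(143), np.int64(240)), (162, np.int64(11), np.int64(166), np.int64(80)), (168, np.int64(10), np.int64(164), np.int64(135)), (174, np.int64(10), np.int64(162), np.int64(134)), (180, np.int64(10), np.int64(158), np.int64(132)), (186, np.int64(10), np.int64(164), np.int64(121)), (192, np.int64(11), np.int64(167), np.int64(128)), (198, np.int64(11), np.int64(169), np.int64(122)), (204, np.int64(9), np.int64(162), np.int64(121)), (210, np.int64(11), np.int64(157), np.int64(91)), (216, np.int64(9), np.int64(149), np.int64(87)), (222, np.int64(11), np.int64(162), np.int64(85)), (228, np.int64(11), np.int64(155), np.int64(82)), (234, np.int64(10), np.int64(154), np.int64(86)), (240, np.int64(11), np.int64(134), np.int64(82)), (246, np.int64(12), np.int64(157), np.int64(78)), (252, np.int64(9), np.int64(150), np.int64(78)), (258, np.int64(8), np.int64(140), np.int64(80)), (264, np.int64(10), np.int64(139), np.int64(75)), (270, np.int64(10), np.int64(149), np.int64(77)), (276, np.int64(135), np.int64(10), np.int64(50)), (282, np.int64(158), np.int64(13), np.int64(77)), (288, np.int64(140), np.int64(13), np.int64(119))]
```

The two jig estimates differ by a few millimetres. I'll take a nearer, more head-on look with the held block clear of the view.

Call:
{"api": "jog_arm", "payload": {
  "targets": "0.01 -0.06 -0.02 0 0 0 0.3;0.02 -0.12 -0.04 0 0 0 0.3;0.03 -0.18 -0.053 0 0 0 0.3;0.037 -0.24 -0.053 0 0 0 0.3;0.037 -0.255 -0.053 0 0 0 0.3;0.037 -0.255 -0.053 0 0 0 0.3;0.037 -0.255 -0.053 0 0 0 0.3;0.037 -0.255 -0.053 0 0 0 0.3;0.037 -0.255 -0.053 0 0 0 0.3;0.037 -0.255 -0.053 0 0 0 0.3"
}}

```text
time_s: 6.55
tool_pos: [0.6678, 0.0004, 0.2104]
orientation: [[-0.948, 0.318, -0.0], [0.318, 0.948, -0.0], [0.0, -0.0, -1.0]]
force: [1.0, 0.6, -1.4]
grip_width: 0.0514
gripper_force: 30.0
```

Run:
```python
from jig import *
import pickle
s,p,im=grab("w4"); pickle.dump((s,p),open("w4.pkl","wb"))
h,sa,v=masks(im); near_=near("wrist",p,(.563,.035),h.shape,.115); valid=near_.astype(float)
print(proj("wrist",box((.5632,.035,np.radians(-18.6)),.16,.1,0,.01),p)[4:].round(1))
for th in (105,112,118):
    m=big(cv2.morphologyEx(((sa<th)&(v>90)&near_).astype(np.uint8),cv2.MORPH_CLOSE,np.ones((7,7))))
    q,e=fitjig("wrist",p,m.astype(float),(.563,.035,np.radians(-18.6)),valid); print(th,q[:2].round(4),np.degrees(q[2]).round(2),round(e,3))
o=im.copy(); 
def outline(q,dims_list,col):
    c,si=np.cos(q[2]),np.sin(q[2])
    for x,y,L,W,z in dims_list:
        P=proj("wrist",box((q[0]+c*x-si*y,q[1]+si*x+c*y,q[2]),L,W,z,z)[:4],p)
        cv2.polylines(o,[np.round(P*16).astype(np.int32)],True,col,1,cv2.LINE_AA,4)
q,e=fitjig("wrist",p,m.astype(float)*0+ (big(cv2.morphologyEx(((sa<112)&(v>90)&near_).astype(np.uint8),cv2.MORPH_CLOSE,np.ones((7,7))))),(.563,.035,np.radians(-18.6)),valid)
outline(q,[(0,0,.16,.1,.01),(0,0,.123,.079,.056),(0,0,.099,.055,.01)],(0,255,0))
cv2.imwrite("pics/o4.png",cv2.resize(o[20:220,210:420],None,fx=2.8,fy=2.8,interpolation=cv2.INTER_CUBIC)[:,:,::-1])
```

```text
6.55 [6.678e-01 4.000e-04 2.104e-01] toolyaw 71.46 qd 0.15
[[354.4 154.9]
 [270.5 154.8]
 [270.5  23.9]
 [354.7  24. ]]
105 [0.5631 0.0368] -18.47 0.04
112 [0.5632 0.0368] -18.46 0.033
118 [0.5623 0.037 ] -18.43 0.057
```

View pics/o4.png

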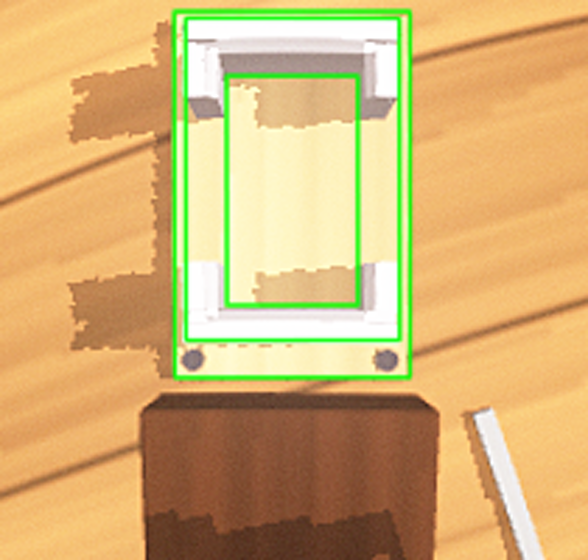

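The fit is excellent: jig at (0.5632, 0.0368), yaw −18.46°, and board, walls and pocket floor all coincide. I'll carry the block over the pocket.

Call:
{"api": "jog_arm", "payload": {
  "targets": "-0.05 0.02 -0.03 0 0 0.002 0.3;-0.1 0.035 -0.06 0 0 0.002 0.3;-0.139 0.0485 -0.1 0 0 0.002 0.3;-0.139 0.0485 -0.15 0 0 0.002 0.3;-0.139 0.0485 -0.18 0 0 0.002 0.3;-0.139 0.0485 -0.18 0 0 0.002 0.3;-0.139 0.0485 -0.195 0 0 0.002 0.3;-0.139 0.0485 -0.205 0 0 0.002 0.3;-0.139 0.0485 -0.215 0 0 0.002 0.3;-0.139 0.0485 -0.215 0 0 0.002 0.3"
}}

```text
time_s: 7.85
tool_pos: [0.5632, 0.0364, 0.0486]
orientation: [[-0.948, 0.317, -0.001], [0.317, 0.948, -0.0], [0.001, -0.0, -1.0]]
force: [1.1, -0.2, -0.5]
grip_width: 0.0518
gripper_force: 30.0
```

Call:
{"api": "jog_arm", "payload": {
  "targets": "0 0 -0.01 0 0 0 0.3;0 0 -0.02 0 0 0 0.3;0 0 -0.028 0 0 0 0.3;0 0 -0.034 0 0 0 0.3;0 0 -0.038 0 0 0 0.3;0 0 -0.041 0 0 0 0.3;0 0 -0.043 0 0 0 0.3;0 0 -0.045 0 0 0 0.3;0 0 -0.046 0 0 0 0.3;0 0 -0.046 0 0 0 0.3"
}}

```text
time_s: 9.1
tool_pos: [0.5635, 0.0364, 0.0146]
orientation: [[-0.948, 0.317, 0.0], [0.317, 0.948, -0.0], [-0.0, -0.0, -1.0]]
force: [0.0, 0.2, -1.7]
grip_width: 0.0515
gripper_force: 30.0
```

Call:
{"api": "jog_arm", "payload": {
  "targets": "0 0 -0.0007 0 0 0 0.3;0 0 -0.0013 0 0 0 0.3;0 0 -0.0013 0 0 0 0.3;0 0 -0.0013 0 0 0 0.6;0 0 -0.0013 0 0 0 0.9;0 0 -0.0013 0 0 0 1;0 0 -0.0013 0 0 0 1;0 0 0.03 0 0 0 1;0 0 0.09 0 0 0 1;0 0 0.16 0 0 0 1"
}}

```text
time_s: 10.35
tool_pos: [0.563, 0.0364, 0.1354]
orientation: [[-0.948, 0.317, -0.001], [0.317, 0.948, -0.0], [0.001, -0.0, -1.0]]
force: [1.5, -0.4, 0.7]
grip_width: 0.093
gripper_force: 0.0
```

Run:
```python
from jig import *
im=snapshot("scene"); h,sa,v=masks(im); p=camera_params("scene")
for n,z,q0 in (("scene",.01,(.474,-.248)),("side",.01,(.474,-.248))):
    im=snapshot(n); h,sa,v=masks(im); p=camera_params(n); cv2.imwrite(f"pics/{n}5.png",im[:,:,::-1])
    m=big((h>18)&(h<30)&(sa>195)&near(n,p,q0,h.shape,.08))
    q,e=fit(n,p,m.astype(float),q0,(.096,.052,0,.01)); print(n,m.sum(),q[:2].round(4),np.degrees(q[2]).round(1),round(e,3))
s=sense();print(s["time_s"],s["tool_pos"],s["grip_width"],s["force"])
```

```text
scene 102 [ 0.4175 -0.2165] 147.5 2.773
side 2 [-1.077   3.1587] 289.9 1.0
10.5 [0.56471821 0.03645737 0.13759276] 0.09284712024104155 [ 0.36764565 -0.06408573 -0.77738318]
```

Run:
```python
from jig import *
import pickle
s,p,im=grab("w5"); pickle.dump((s,p),open("w5.pkl","wb")); h,sa,v=masks(im)
m=big(cv2.medianBlur(((h<=12)&(sa>120)&(v<170)&(v>40)&near("wrist",p,(.5632,.0368),h.shape,.09)).astype(np.uint8)*255,5)>0)
rect_top(m,p,.034)
```

```text
10.5 [0.5647 0.0365 0.1376] toolyaw 71.53 qd 3.48
rect c 0.5636 0.0361 LW 94.1 50.9 yaw -18.52
```

Call:
{"api": "jog_arm", "payload": {
  "targets": "-0.01 -0.04 0.06 0 0 0 1;-0.03 -0.11 0.06 0 0 0 1;-0.11 -0.369 0.06 0 0 0 1;-0.11 -0.369 0.06 0 0 0 1;-0.11 -0.369 0.06 0 0 0 1;-0.11 -0.369 0.06 0 0 0 1;-0.11 -0.369 0.06 0 0 0 1;-0.11 -0.369 0.06 0 0 0 1;-0.11 -0.369 0.06 0 0 0 1;-0.11 -0.369 0.06 0 0 0 1"
}}

```text
time_s: 11.8
tool_pos: [0.4814, -0.2395, 0.1797]
orientation: [[-0.949, 0.316, 0.0], [0.316, 0.949, 0.0], [-0.0, 0.0, -1.0]]
force: [-0.5, -0.6, -0.9]
grip_width: 0.0928
gripper_force: 0.0
```

Run:
```python
from look import *
s,p,im=grab("w6"); h,sa,v=masks(im)
P=proj("wrist",(.474,-.2485,.01),p)[0].astype(int); print(P,[(h[P[1]+d,P[0]],sa[P[1]+d,P[0]],v[P[1]+d,P[0]]) for d in (-80,-20,0,20)])
m=(h>=18)&(h<32)&(sa>185)&(v>90)&near("wrist",p,(.474,-.2485),h.shape,.09); m=big(cv2.medianBlur(m.astype(np.uint8)*255,3)>0); print(m.sum())
rect_top(m,p,.01)
q,e=fit("wrist",p,m.astype(float),(.474,-.2485),(.096,.052,.0,.01)); print(q,np.degrees(q[2]),e)
```

```text
11.8 [ 0.4814 -0.2395  0.1797] toolyaw 71.6 qd 0.45
[303 180] [(np.int64(14), np.int64(155), np.int64(205)), (np.int64(23), np.int64(220), np.int64(243)), (np.int64(23), np.int64(216), np.int64(241)), (np.int64(24), np.int64(215), np.int64(243))]
3976
rect c 0.4723 -0.2482 LW 96.1 52.1 yaw -27.57
[ 0.47296684 -0.24852758  2.65911416] 152.3560186748187 0.053258768296050814
```

The backing is home (centre within 1 mm, yaw −18.5°). The spacer is at (0.4725, −0.2483), yaw −27.6°, with matching dimensions. I'll grasp it.

Call:
{"api": "jog_arm", "payload": {
  "targets": "-0.0117 -0.0113 -0.06 0 0 -0.1 1;-0.0117 -0.0113 -0.12 0 0 -0.204 1;-0.0117 -0.0113 -0.18 0 0 -0.204 1;-0.0117 -0.0113 -0.22 0 0 -0.204 1;-0.0117 -0.0113 -0.235 0 0 -0.204 1;-0.0117 -0.0113 -0.235 0 0 -0.204 0.3;-0.0117 -0.0113 -0.235 0 0 -0.204 0.3;-0.0117 -0.0113 -0.235 0 0 -0.204 0.3;-0.0117 -0.0113 -0.235 0 0 -0.204 0.3;-0.0117 -0.0113 -0.235 0 0 -0.204 0.3"
}}

```text
time_s: 13.1
tool_pos: [0.4724, -0.2489, 0.0038]
orientation: [[-0.886, 0.464, 0.0], [0.464, 0.886, -0.0], [-0.001, -0.0, -1.0]]
force: [-0.4, 1.5, 3.0]
grip_width: 0.0515
gripper_force: 30.0
```

Call:
{"api": "jog_arm", "payload": {
  "targets": "0 0 0.04 0 0 0 0.3;0 0 0.1 0 0 0 0.3;0.02 0.06 0.15 0 0 0.1 0.3;0.04 0.13 0.2 0 0 0.204 0.3;0.065 0.2 0.2 0 0 0.204 0.3;0.09 0.28 0.2 0 0 0.204 0.3;0.11 0.34 0.2 0 0 0.204 0.3;0.121 0.38 0.18 0 0 0.204 0.3;0.121 0.38 0.15 0 0 0.204 0.3;0.121 0.38 0.14 0 0 0.204 0.3"
}}

```text
time_s: 14.35
tool_pos: [0.5624, 0.0364, 0.1071]
orientation: [[-0.949, 0.316, -0.002], [0.316, 0.949, -0.0], [0.002, -0.001, -1.0]]
force: [0.9, -0.2, -0.5]
grip_width: 0.0513
gripper_force: 30.0
```

Run:
```python
from look import *
s,p,im=grab("w7"); h,sa,v=masks(im); R,tp=s["orientation"],s["tool_pos"]
m=(h>=18)&(h<34)&(sa>175)&(v>60); m[:, :230]=0; m[:,400:]=0; m=big(cv2.medianBlur(m.astype(np.uint8)*255,3)>0); print(m.sum())
z=tp[2]-.0038+.010
Xw=box((tp[0],tp[1],np.arctan2(R[1,0],R[0,0])),.096,.052,z,z)[:4]; print("pred top corners",proj("wrist",Xw,p).round(1))
ys,xs=np.nonzero(m); print(ys.min(),ys.max(),[ (y,np.nonzero(m[y])[0][[0,-1]].tolist()) for y in range(ys.min(),min(ys.max(),270),12)])
print([(x,np.nonzero(m[:,x])[0][0]) for x in range(268,360,10) if m[:,x].any()], s["force"],s["gripper_force"])
```

```text
14.35 [0.5624 0.0364 0.1071] toolyaw 71.56 qd 5.09
10782
pred top corners [[262.9 160.8]
 [362.5 160.8]
 [354.4 316.5]
 [271.  316.5]]
161 275 [(161, [266, 360]), (173, [265, 361]), (185, [265, 360]), (197, [265, 360]), (209, [266, 360]), (221, [266, 359]), (233, [266, 359]), (245, [267, 358]), (257, [268, 358]), (269, [269, 357])]
[(268, np.int64(161)), (278, np.int64(161)), (288, np.int64(161)), (298, np.int64(161)), (308, np.int64(161)), (318, np.int64(161)), (328, np.int64(161)), (338, np.int64(161)), (348, np.int64(161)), (358, np.int64(161))] [ 0.89262971 -0.24314929 -0.46236027] 29.999817609786987
```

Held flat and square where expected, so I'll lower it.

Call:
{"api": "jog_arm", "payload": {
  "targets": "0 0 -0.02 0 0 0 0.3;0 0 -0.04 0 0 0 0.3;0 0 -0.055 0 0 0 0.3;0 0 -0.066 0 0 0 0.3;0 0 -0.075 0 0 0 0.3;0 0 -0.082 0 0 0 0.3;0 0 -0.087 0 0 0 0.3;0 0 -0.09 0 0 0 0.3;0 0 -0.092 0 0 0 0.3;0 0 -0.092 0 0 0 0.3"
}}

```text
time_s: 15.65
tool_pos: [0.563, 0.0362, 0.0394]
orientation: [[-0.948, 0.317, 0.0], [0.317, 0.948, 0.0], [-0.0, 0.0, -1.0]]
force: [0.5, -0.6, -0.5]
grip_width: 0.0511
gripper_force: 30.0
```

Call:
{"api": "jog_arm", "payload": {
  "targets": "0 0 -0.001 0 0 0 0.3;0 0 -0.0017 0 0 0 0.3;0 0 -0.0023 0 0 0 0.3;0 0 -0.0023 0 0 0 0.3;0 0 -0.0023 0 0 0 0.6;0 0 -0.0023 0 0 0 0.9;0 0 -0.0023 0 0 0 1;0 0 -0.0023 0 0 0 1;0 0 0.04 0 0 0 1;0 0 0.11 0 0 0 1"
}}

```text
time_s: 16.9
tool_pos: [0.562, 0.0361, 0.1213]
orientation: [[-0.948, 0.317, -0.003], [0.317, 0.948, -0.0], [0.003, -0.001, -1.0]]
force: [0.8, 0.6, 0.9]
grip_width: 0.0926
gripper_force: 0.0
```

Run:
```python
from look import *
s,p,im=grab("w8"); h,sa,v=masks(im); print(s["grip_width"])
m=(h>=18)&(h<34)&(sa>170)&(v>60)&near("wrist",p,(.5632,.0368),h.shape,.08); m=big(cv2.medianBlur(m.astype(np.uint8)*255,3)>0); print(m.sum())
for z in (.044,.048): rect_top(m,p,z)
q,e=fit("wrist",p,m.astype(float),(.563,.0365),(.096,.052,.0435,.044)); print(q,np.degrees(q[2])%180-180,e)
```

```text
16.9 [0.562  0.0361 0.1213] toolyaw 71.52 qd 42.22
0.09260091703039453
6959
rect c 0.563 0.0361 LW 94.8 51.5 yaw -18.41
rect c 0.5619 0.0365 LW 93.2 50.7 yaw -18.41
[0.56350752 0.03595193 2.81996217] -18.428069374964593 0.04999704149514383
```

The spacer is home too. Now for the face plate.

Call:
{"api": "jog_arm", "payload": {
  "targets": "0 0.02 0.06 0 0 0 1;0.02 0.1 0.08 0 0 0.2 1;0.063 0.33 0.08 0 0 0.827 1;0.063 0.33 0.08 0 0 0.827 1;0.063 0.33 0.08 0 0 0.827 1;0.063 0.33 0.08 0 0 0.827 1;0.063 0.33 0.08 0 0 0.827 1;0.063 0.33 0.08 0 0 0.827 1;0.063 0.33 0.08 0 0 0.827 1;0.063 0.33 0.08 0 0 0.827 1"
}}

```text
time_s: 18.2
tool_pos: [0.6103, 0.2831, 0.1821]
orientation: [[-0.947, -0.32, 0.0], [-0.32, 0.947, 0.0], [-0.0, -0.0, -1.0]]
force: [-0.3, 0.3, -0.1]
grip_width: 0.0926
gripper_force: 0.0
```

Run:
```python
from look import *
s,p,im=grab("w9"); h,sa,v=masks(im)
m=(h<=12)&(sa>130)&(v>110)&near("wrist",p,(.6095,.2845),h.shape,.07)
f=big(cv2.morphologyEx(m.astype(np.uint8),cv2.MORPH_CLOSE,np.ones((5,5))))
hull=cv2.convexHull(np.argwhere(f)[:,::-1].astype(np.int32)); fm=np.zeros(h.shape,np.uint8);cv2.fillConvexPoly(fm,hull,1); print(m.sum(),fm.sum())
rect_top(fm,p,.016)
q,e=fit("wrist",p,fm.astype(float),(.6095,.2845),(.096,.052,0,.016)); print(q,np.degrees(q[2]),e)
draw(im,p,[(q,(.096,.052,0,.016))],"pics/o9.png")
```

```text
18.2 [0.6103 0.2831 0.1821] toolyaw 108.69 qd 0.24
2248 4779
rect c 0.6082 0.2801 LW 101.2 63.6 yaw 19.77
[0.6080976  0.2852375  0.33086267] 18.957034563115652 0.1148455866967
```

View pics/o9.png

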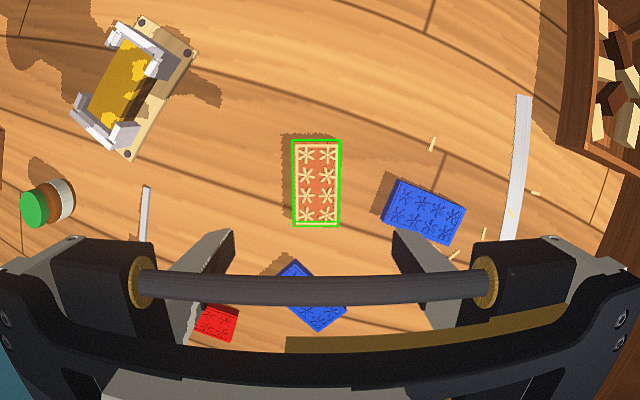

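The green outline matches the face plate at (316,183) and a finger's path clears the blue plate. The jig at (130,90) shows the spacer seated. I'll grasp with a slightly narrower opening.

Call:
{"api": "jog_arm", "payload": {
  "targets": "-0.003 0.0028 -0.06 0 0 0.006 0.85;-0.003 0.0028 -0.12 0 0 0.006 0.85;-0.003 0.0028 -0.18 0 0 0.006 0.85;-0.003 0.0028 -0.22 0 0 0.006 0.85;-0.003 0.0028 -0.237 0 0 0.006 0.85;-0.003 0.0028 -0.237 0 0 0.006 0.3;-0.003 0.0028 -0.237 0 0 0.006 0.3;-0.003 0.0028 -0.237 0 0 0.006 0.3;-0.003 0.0028 -0.237 0 0 0.006 0.3;-0.003 0.0028 -0.237 0 0 0.006 0.3"
}}

```text
time_s: 19.5
tool_pos: [0.6085, 0.286, 0.0054]
orientation: [[-0.945, -0.326, 0.001], [-0.326, 0.945, 0.001], [-0.002, 0.0, -1.0]]
force: [-0.1, -0.8, 7.0]
grip_width: 0.0519
gripper_force: 30.0
```

Call:
{"api": "jog_arm", "payload": {
  "targets": "0 0 0.04 0 0 0 0.3;0 0 0.1 0 0 0 0.3;-0.01 -0.05 0.16 0 0 -0.1 0.3;-0.02 -0.11 0.2 0 0 -0.3 0.3;-0.03 -0.17 0.2 0 0 -0.5 0.3;-0.045 -0.24 0.2 0 0 -0.7 0.3;-0.055 -0.3 0.2 0 0 -0.833 0.3;-0.0596 -0.333 0.18 0 0 -0.833 0.3;-0.0596 -0.333 0.15 0 0 -0.833 0.3;-0.0596 -0.333 0.15 0 0 -0.833 0.3"
}}

```text
time_s: 20.75
tool_pos: [0.5624, 0.0357, 0.1155]
orientation: [[-0.948, 0.317, -0.002], [0.317, 0.948, -0.0], [0.002, -0.001, -1.0]]
force: [-0.2, 0.4, -1.0]
grip_width: 0.0518
gripper_force: 30.0
```

Run:
```python
from look import *
s,p,im=grab("w10"); h,sa,v=masks(im); R,tp=s["orientation"],s["tool_pos"]
for dx in (-.002,0,.002):
  c=tp+R@np.array([dx,0,0]); z=tp[2]-.0048+.016
  print(dx,"pred top corners",proj("wrist",box((c[0],c[1],np.arctan2(R[1,0],R[0,0])),.096,.052,z,z)[:2],p).round(1))
# front edge: strongest vertical gradient of red channel ratio per column
g=cv2.GaussianBlur(im,(3,3),0).astype(int)
for x in (280,300,313,330,345): print(x,[tuple(g[y,x].tolist()) for y in range(146,170,3)])
print(s["force"],s["grip_width"],s["gripper_force"])
```

```text
20.75 [0.5624 0.0357 0.1155] toolyaw 71.5 qd 2.17
-0.002 pred top corners [[261.5 165.8]
 [364.  165.8]]
0 pred top corners [[261.4 161.9]
 [364.1 161.9]]
0.002 pred top corners [[261.3 158. ]
 [364.2 158. ]]
280 [(220, 210, 209), (196, 177, 162), (173, 135, 73), (170, 133, 74), (167, 134, 75), (118, 72, 50), (206, 118, 76), (224, 124, 78)]
300 [(219, 207, 207), (211, 183, 136), (250, 215, 59), (249, 213, 61), (252, 215, 57), (129, 78, 55), (209, 117, 77), (226, 127, 82)]
313 [(220, 209, 208), (219, 198, 163), (249, 213, 57), (249, 211, 61), (251, 212, 59), (131, 81, 56), (204, 114, 76), (233, 133, 86)]
330 [(221, 210, 208), (226, 204, 166), (249, 213, 57), (248, 211, 62), (251, 214, 59), (136, 82, 56), (194, 109, 72), (228, 127, 82)]
345 [(220, 208, 206), (212, 191, 170), (203, 148, 47), (202, 150, 52), (202, 151, 51), (141, 90, 55), (176, 100, 67), (232, 134, 84)]
[-0.15843736  0.41214828 -1.03243556] 0.051760906841572404 29.98481422662735
```

Held square, with the front edge at row 162 as predicted. I'll lower it.

Call:
{"api": "jog_arm", "payload": {
  "targets": "0.0008 0.0006 -0.02 0 0 0 0.3;0.0008 0.0006 -0.04 0 0 0 0.3;0.0008 0.0006 -0.052 0 0 0 0.3;0.0008 0.0006 -0.062 0 0 0 0.3;0.0008 0.0006 -0.07 0 0 0 0.3;0.0008 0.0006 -0.076 0 0 0 0.3;0.0008 0.0006 -0.08 0 0 0 0.3;0.0008 0.0006 -0.083 0 0 0 0.3;0.0008 0.0006 -0.085 0 0 0 0.3;0.0008 0.0006 -0.085 0 0 0 0.3"
}}

```text
time_s: 22.05
tool_pos: [0.5639, 0.0365, 0.0529]
orientation: [[-0.948, 0.317, 0.0], [0.317, 0.948, -0.0], [-0.0, 0.0, -1.0]]
force: [-0.7, 0.5, -1.0]
grip_width: 0.0515
gripper_force: 30.0
```

Call:
{"api": "jog_arm", "payload": {
  "targets": "0 0 -0.001 0 0 0 0.3;0 0 -0.002 0 0 0 0.3;0 0 -0.003 0 0 0 0.3;0 0 -0.0036 0 0 0 0.3;0 0 -0.0041 0 0 0 0.3;0 0 -0.0044 0 0 0 0.3;0 0 -0.0047 0 0 0 0.3;0 0 -0.005 0 0 0 0.3;0 0 -0.005 0 0 0 0.3;0 0 -0.005 0 0 0 0.3"
}}

```text
time_s: 23.3
tool_pos: [0.5639, 0.0365, 0.0494]
orientation: [[-0.948, 0.317, 0.0], [0.317, 0.948, -0.0], [-0.0, 0.0, -1.0]]
force: [-3.7, -0.2, 5.0]
grip_width: 0.0512
gripper_force: 30.0
```

Contact shows at 5 N, so the plate is down. I'll release and retreat.

Call:
{"api": "jog_arm", "payload": {
  "targets": "0 0 0 0 0 0 0.4;0 0 0 0 0 0 0.7;0 0 0 0 0 0 1;0 0 0 0 0 0 1;0 0 0 0 0 0 1;0 0 0.02 0 0 0 1;0 0 0.07 0 0 0 1;0 0 0.13 0 0 0 1;0 0 0.18 0 0 0 1;0 0 0.18 0 0 0 1"
}}

```text
time_s: 24.55
tool_pos: [0.565, 0.0365, 0.1886]
orientation: [[-0.948, 0.317, 0.006], [0.317, 0.948, 0.0], [-0.005, 0.002, -1.0]]
force: [1.0, 0.7, 0.4]
grip_width: 0.0931
gripper_force: 0.0
```

Run:
```python
from look import *
s,p,im=grab("w11"); h,sa,v=masks(im); print(s["grip_width"],s["force"])
m=(h<=13)&(sa>120)&(v>90)&near("wrist",p,(.5635,.0366),h.shape,.065)
f=cv2.morphologyEx(m.astype(np.uint8),cv2.MORPH_CLOSE,np.ones((9,9))); f=big(cv2.morphologyEx(f,cv2.MORPH_OPEN,np.ones((5,5)))); print(f.sum())
for z in (.06,.066): rect_top(f,p,z)
q,e=fit("wrist",p,f.astype(float),(.5635,.0366),(.096,.052,.059,.06)); print(q,np.degrees(q[2])%180-180,e)
o=im[60:260,210:420]; a=snapshot("scene")[165:235,290:370]; b=snapshot("side")[170:230,275:345]
r=lambda i,w,hh:cv2.resize(i,(w,hh),interpolation=cv2.INTER_CUBIC)
cv2.imwrite("pics/o11.png",np.hstack([r(o,420,400),r(a,373,400)])[:,:,::-1])
```

```text
24.55 [0.565  0.0365 0.1886] toolyaw 71.53 qd 3.5
0.09312147084621474 [0.96009524 0.66236698 0.42806011]
4756
rect c 0.5613 0.0372 LW 90.4 51.8 yaw -18.73
rect c 0.56 0.0376 LW 88.6 50.7 yaw -18.73
[0.56404867 0.03631358 2.81157679] -18.908516012163687 0.1045762628011676
```

View pics/o11.png

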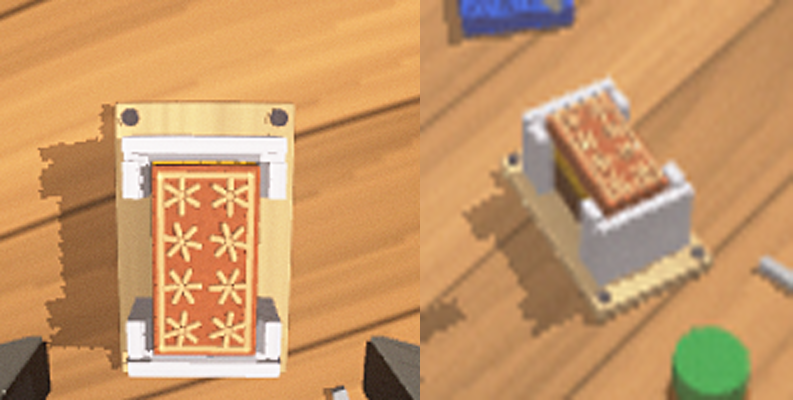

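The pictures show the carving up, the plate square, and its top about level with and slightly above the walls. A gap of about 1 mm shows at the far end. To confirm it's fully down at both ends, I'll touch each end lightly with shut fingers.

Call:
{"api": "jog_arm", "payload": {
  "targets": "0.038 -0.0127 0 0 0 0 0;0.038 -0.0127 0 0 0 0 0;0.038 -0.0127 -0.04 0 0 0 0;0.038 -0.0127 -0.08 0 0 0 0;0.038 -0.0127 -0.12 0 0 0 0;0.038 -0.0127 -0.145 0 0 0 0;0.038 -0.0127 -0.155 0 0 0 0;0.038 -0.0127 -0.158 0 0 0 0;0.038 -0.0127 -0.158 0 0 0 0;0.038 -0.0127 -0.158 0 0 0 0"
}}

```text
time_s: 25.95
tool_pos: [0.5928, 0.027, 0.0665]
orientation: [[-0.948, 0.317, 0.001], [0.317, 0.948, -0.0], [-0.001, 0.0, -1.0]]
force: [-0.6, 0.4, 0.8]
grip_width: 0.0012
gripper_force: 0.0
```

Call:
{"api": "jog_arm", "payload": {
  "targets": "0 0 -0.001 0 0 0 0;0 0 -0.002 0 0 0 0;0 0 -0.003 0 0 0 0;0 0 -0.004 0 0 0 0;0 0 -0.005 0 0 0 0;0 0 -0.0055 0 0 0 0;0 0 -0.006 0 0 0 0;0 0 -0.0063 0 0 0 0;0 0 -0.0063 0 0 0 0;0 0 -0.0063 0 0 0 0"
}}

```text
time_s: 27.2
tool_pos: [0.5924, 0.0269, 0.0609]
orientation: [[-0.948, 0.317, 0.0], [0.317, 0.948, -0.0], [-0.0, -0.0, -1.0]]
force: [-0.2, 0.6, 0.3]
grip_width: 0.0006
gripper_force: 0.0
```

The near end is home (top no higher than 61 mm). Now the far end.

Call:
{"api": "jog_arm", "payload": {
  "targets": "0 0 0.01 0 0 0 0;0 0 0.02 0 0 0 0;-0.04 0.0134 0.02 0 0 0 0;-0.0758 0.0254 0.02 0 0 0 0;-0.0758 0.0254 0.015 0 0 0 0;-0.0758 0.0254 0.009 0 0 0 0;-0.0758 0.0254 0.005 0 0 0 0;-0.0758 0.0254 0.002 0 0 0 0;-0.0758 0.0254 0.001 0 0 0 0;-0.0758 0.0254 0.001 0 0 0 0"
}}

```text
time_s: 28.45
tool_pos: [0.5356, 0.0459, 0.0616]
orientation: [[-0.948, 0.317, -0.0], [0.317, 0.948, -0.0], [0.0, -0.0, -1.0]]
force: [-0.3, 0.9, 0.6]
grip_width: 0.0004
gripper_force: 0.0
```

Both ends are at or below 62 mm without contact, so the plate is fully down. I'll retreat and hand in.

Call:
{"api": "jog_arm", "payload": {
  "targets": "0 0 0.04 0 0 0 0;0 0 0.1 0 0 0 0;0 0 0.18 0 0 0 0;0 0 0.2 0 0 0 0;0 0 0.2 0 0 0 0;0 0 0.2 0 0 0 0;0 0 0.2 0 0 0 0;0 0 0.2 0 0 0 0;0 0 0.2 0 0 0 0;0 0 0.2 0 0 0 0"
}}

```text
time_s: 29.7
tool_pos: [0.5355, 0.046, 0.2116]
orientation: [[-0.948, 0.317, -0.0], [0.317, 0.948, 0.0], [0.0, -0.0, -1.0]]
force: [0.1, 0.4, 0.1]
grip_width: 0.0007
gripper_force: 0.0
```

```bash
python3 -c "
from bench import *
s=sense();print(s['time_s'],s['tool_pos'],s['force']);print(sign_off())"
```

```text
29.7 [0.53552191 0.04601037 0.21158445] [0.06171261 0.43071583 0.11012198]
the job is handed in; nothing more can be done
None
```

The backing block, spacer board and face plate (carving up) were placed in that order, square and fully down in the jig, the other items were not touched, and I handed the job in at 29.7 s of the 61 s allowed.

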